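# Seat a box in the engraving jig and cam it tight

## Task

Ready the small lidded wooden box for engraving: slide it along the board of the jig until it sits flush in the corner, long side against the long fence and its end against the short end stop, and swing the cam lever over until the cam clamps the box tight there. Do it all by pushing with the fingers: the box is never to be lifted off the board or tipped, and the other things on the mat are to be left alone. Leave the box clamped and take the hand away.

Things in the scene. Friction and masses are not known exactly. Their poses are not given: they have to be found in the camera images.
- jig: Fixed jig on the cutting mat: plywood board 12 mm thick with a fence and an end stop of pale hardwood strip on top and a dark wooden cam clamp. Origin: on the board's underside, below the inside corner where fence and end stop meet; z up, board top at z = 12 mm. The board covers x = -135 to 30, y = -30 to 270 mm. Yaw varies between runs.
- fence (a point): Long fence: strip 20 mm wide and 20 mm high on the board (top 32 mm over the board's underside), along the jig's y from y = -20 to 260 mm. Its inside face is at the jig's x = 0 and faces -x, towards the robot. This point: on that face at board level, y = 120 mm.
- end_stop (a point): Short end stop at right angles to the fence: strip 20 mm wide and 20 mm high on the board, from the jig's x = -70 to 0 mm. Its inside face is at the jig's y = 0 and faces +y. This point: on that face at board level, x = -35 mm.
- box: The work: closed lidded hardwood box 56 (x) by 100 (y) by 36 mm high, 0.1 to 0.2 kg, loose on the board; dark lid seam, thin rectangle pencilled on top. Origin: centre of underside, z up. It starts out of the corner, on the +y part of the board, askew by up to 0.3 rad. Seated, its origin is at x = -28, y = 50, z = 12 mm in the jig's frame, axes along the jig's.
- bolt (a point): Top of the upright bolt on which cam and lever turn, at x = -82, y = 44 mm in the jig's frame, 46 mm above the board's underside.
- clamp: Cam and lever in one. Origin: on the bolt's axis, 2 mm above the board; x along the lever to its end. Swung fully open the lever points at 230 degrees in the jig's frame (anticlockwise from +x); it starts up to 20 degrees clockwise of that. It clamps by turning clockwise seen from above: past the robot's side towards +y. Seated, the box is met at about 125 degrees; hard stop at 92. It stays where left.
- lever_end (a point): Centre of the lever's round end, on its top face, 87 mm from the bolt's axis. The lever is a dark wooden bar 14 mm wide (round end 18 mm across), from 4 to 22 mm above the board; it overhangs the board's near edge in part of its swing. Pushed slowly here it moves freely under 1 to 2 N; pushing on until it resists with 6 to 8 N makes the clamp tight.
- cam (a point): Centre of the round cam's top face: disc of radius 20 mm, 18 mm thick, from 4 to 22 mm above the board, one piece with the lever. This point lies 9 mm off the bolt's axis, so the rim moves towards the fence as the lever is swung, and presses on the box's long side ever harder after they meet.
- rotary_tool: Bystander: grey and black hand-held rotary engraving tool lying on the mat to the right of the jig, 230 mm long, 42 mm thick. Origin at the underside. Leave alone.
- burr_stand: Bystander: pale wooden block 50 x 90 x 24 mm with steel burrs standing in it to 49 mm height, right of the jig. Origin: centre of the underside. Leave alone.
- card_case: Bystander: flat brown leather-covered case 60 x 88 x 22 mm, left of the jig. Origin: centre of the underside. Leave alone.
- goggles: Bystander: clear safety glasses with grey frame, 146 mm wide, 45 mm high, temples folded out, left of the jig. Origin at the mat, amid the frame. Leave alone.
There are look-alikes about, which are no part of the job. Leave any purple or turquoise look-alike of the box alone.

How it is judged:
By the outcome, as a careful person would: the job done as asked, in the order asked, and still so for the second after the job is handed in, with the robot touching nothing.
It also fails if it takes over 53 s, if anything falls off the work surface, if the arm or the gripper's body presses on something with over 40 N, if the wrist force passes 120 N, or if a joint passes its speed limit or range.

## Robot

A 6-joint arm with a two-finger parallel gripper is mounted at the origin on the work surface. World frame = base frame: x ahead of the robot, y to its left, z up, the work surface at z = 0. Lengths are in m, angles in rad, forces in N, time in s.
With the tool pointing down it reaches from about 0.35 to 0.8 m from the base axis. Payload 7.3 kg.
Tool frame: the origin (TCP) lies on the mounting face of the last link; the fingertips stand robot.nose_length ahead of it and the grasp point (between the pads) lies 155 mm ahead of it (robot.nose_length is the distance from the TCP to the fingertips, in m); y points along the fingers, z is the direction in which the jaws open and shut, and the axes are right-handed (so a half turn about y gives the same grasp; the last joint's range is limited). The gripper opens to 85 mm and grips with 20 to 120 N. Pads are 22 mm wide; open, the fingers measure 114 mm over their backs; the gripper's body (76 mm by 85 mm) begins 54 mm behind the grasp point. The pads swing forward as they close: fully open they stand 13 mm farther back than shut.
Start: joints at [-1.298, 0.342, 1.524, -0, 1.275, -0.146], TCP at [0.214, -0.48, 0.405] pointing down, gripper open.
Joint ranges: [-2.53, 2.53], [-0.77, 2.02], [0.04, 2.7], [-1, 4.14], [0.28, 2.66], [-3.11, 3.11]. Speed limits (rad/s): [2.57, 2.57, 3.14, 3.14, 3.14, 3.14].

## Interface

Orientations are given as a unit quaternion [w, x, y, z].
In Python, from workcell import robot gives the robot as it stands.
- The arm moves only by the shell command python3 -m crank 'ROWS' [FORCE]. ROWS is a JSON object of lists of equal length, an entry for each row: "xyz": the shift along the tool's x, y, z in mm, a list of three; "angular": the turn, a rotation vector about the tool's x, y, z in degrees, a list of three; "claw": the closure in counts, from 0 (fully open) to 255 (shut). A call has 1 to 12 rows; each row shifts and turns the commanded pose from where the row before left it, along the tool's axes as they then stand; what a row does not reach is not made up. A row lasts 1/12 s, in which the tool goes at most 41.7 mm and 7.16 degrees, less where a joint would pass 70% of its speed; a pose out of reach is approached as far as the arm can. A call with a gripper value outside its range is refused whole. The fingers move at their own pace and stop on an object; FORCE is the grip in N (left out, the last holds). Time passes only in rows, so rows that do not move let the fingers close. It gives the time, the measured TCP pose, the force and the opening at its end, in the units of the state.
- robot.get_state(): the state, without advancing time (a new reading comes with each control period).
- robot.snapshot(name): name is "scene" or "top"; returns a dict with "frame" (384x512x3 uint8, blue, green, red), "fx", "fy", "cx", "cy" (pixels), "T" (4x4, takes a point from camera to world coordinates). Camera axes: x right, y down, z forward; pixel columns grow to the right and rows downward; lengths in m; the calibration is good to about 2 mm. A picture is of the moment at which its call begins. There is no depth.
- robot.close_job(): hands the job in, once; it reports no verdict.
The state is a dict: "time": time; "qpos": joint angles; "joint_vel": joint speeds; "tau": joint torques, N m; "position": TCP position; "ee_rot": TCP orientation; "ft_force": force on the tool from outside, world axes, zero at the start; "torque": the same for the moment, N m; "finger_gap": finger opening in m.
Only numpy, scipy, OpenCV 4.12 (cv2) and the standard library are available. Lean on these libraries where they do the work, as an engineer would, in place of code of your own. Each camera call takes 0.05 s, during which the arm holds its last target. There are 200 camera calls.

## Working session

There is one attempt and no reset: what is moved stays moved. The work goes in short steps, Python scripts to look and compute and a shell command to move; the robot and the scene stay as the last step left them, time stands still between calls to the robot, and variables do not carry over. Pictures are saved under pics/ and viewed, on a budget of 10 in all, crops included, one or two more only if the job needs it, and the job is handed in when it is done.

```bash
ls; mkdir -p pics
python3 - <<'E'
from workcell import robot
import cv2,numpy as np
s=robot.get_state()
print(robot.nose_length,{k:np.round(s[k],4).tolist() for k in s})
for n in("scene","top"):
    p=robot.snapshot(n);cv2.imwrite(f"pics/{n}0.png",p["frame"]);print(n,p["fx"],p["fy"],p["cx"],p["cy"],np.round(p["T"],4).tolist())
a=cv2.imread("pics/top0.png");cv2.imwrite("pics/top0b.png",cv2.resize(a,(800,600),interpolation=cv2.INTER_CUBIC))
E
```

```text
pics
0.1734 {'time': 0.0, 'qpos': [-1.298, 0.3428, 1.525, -0.0, 1.2754, -0.146], 'joint_vel': [0.0007, 0.0013, 0.0003, -0.0002, -0.0007, -0.0001], 'tau': [-0.0011, -43.3682, -24.6006, -0.0002, 0.0081, -0.0], 'position': [0.2135, -0.4795, 0.404], 'ee_rot': [0.147, -0.147, 0.6922, -0.6911], 'ft_force': [0.1516, -0.0529, 1.0073], 'torque': [0.0154, 0.0328, -0.0437], 'finger_gap': 0.0856}
scene 462.40157962738675 462.40157962738675 259.8299015383234 186.295085085357 [[0.7216, 0.5518, -0.418, 0.9909], [0.6922, -0.571, 0.4414, -0.4998], [0.0049, -0.6079, -0.794, 1.1127], [0.0, 0.0, 0.0, 1.0]]
top 491.42620630730386 491.42620630730386 259.1586470768451 194.9156062204894 [[-0.0166, -0.9839, 0.1779, 0.1518], [-0.9998, 0.0173, 0.0021, 0.0595], [-0.0051, -0.1778, -0.9841, 1.6139], [0.0, 0.0, 0.0, 1.0]]
```

View pics/top0b.png

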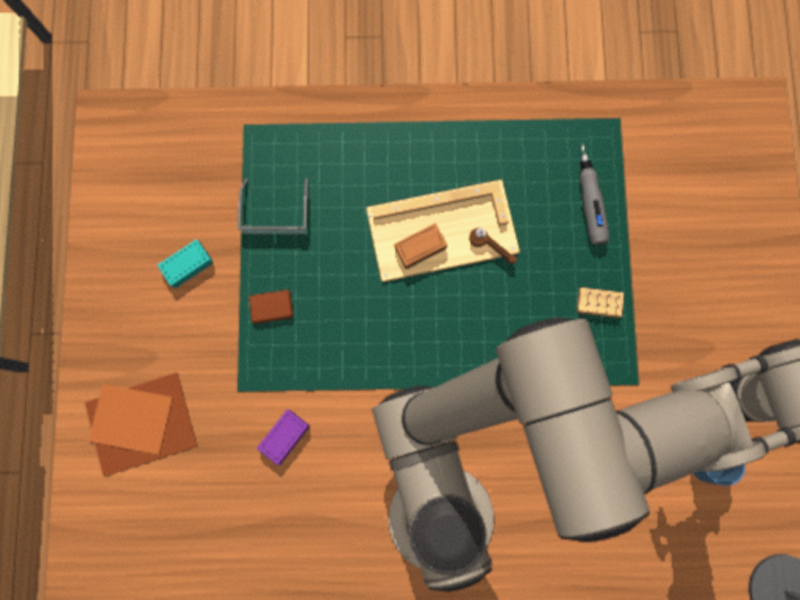

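View pics/scene0.png

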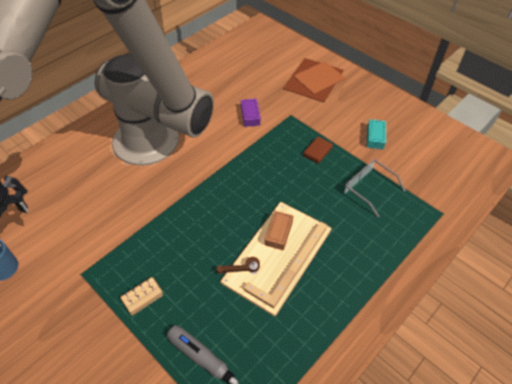

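The top view (800x600 scale) shows these candidates for the box:
- brown box on the board at (420,245)
- leather card case at (271,307)
- turquoise box at (185,262)
- purple box at (284,437)
- orange sheets at (135,420)

I choose the brown box on the board. The bolt is at about (480,237) and the lever end at about (513,258). Next I'll check the choice in a crop and measure.

```bash
cat > h.py <<'E'
import numpy as np,cv2
from workcell import robot
def ray(p,uv,z):
    d=p["T"][:3,:3]@np.array([(uv[0]-p["cx"])/p["fx"],(uv[1]-p["cy"])/p["fy"],1]);o=p["T"][:3,3]
    return o+d*(z-o[2])/d[2]
def proj(p,X):
    c=np.linalg.inv(p["T"])@np.r_[X,1];return np.array([c[0]/c[2]*p["fx"]+p["cx"],c[1]/c[2]*p["fy"]+p["cy"]])
E
python3 - <<'E'
from h import *
p=robot.snapshot("top");f=p["frame"];p["T"]=np.array(p["T"])
x0,y0,x1,y1=225,105,345,190
c=f[y0:y1,x0:x1];hsv=cv2.cvtColor(c,cv2.COLOR_BGR2HSV)
for q in [(270,157),(300,160),(250,145),(280,127),(307,152),(327,165),(322,128),(290,132)]: print(q,f[q[1],q[0]],hsv[q[1]-y0,q[0]-x0])
cv2.imwrite("pics/crop1.png",cv2.resize(c,None,fx=6.5,fy=6.5,interpolation=cv2.INTER_CUBIC))
E
```

```text
(270, 157) [ 82 135 212] [ 12 156 212]
(300, 160) [172 238 249] [ 26  79 249]
(250, 145) [166 232 251] [ 23  86 251]
(280, 127) [175 213 236] [ 19  66 236]
(307, 152) [ 57  74 108] [ 10 120 108]
(327, 165) [ 41  72 119] [ 12 167 119]
(322, 128) [151 222 247] [ 22  99 247]
(290, 132) [104 149 186] [ 16 112 186]
```

View pics/crop1.png

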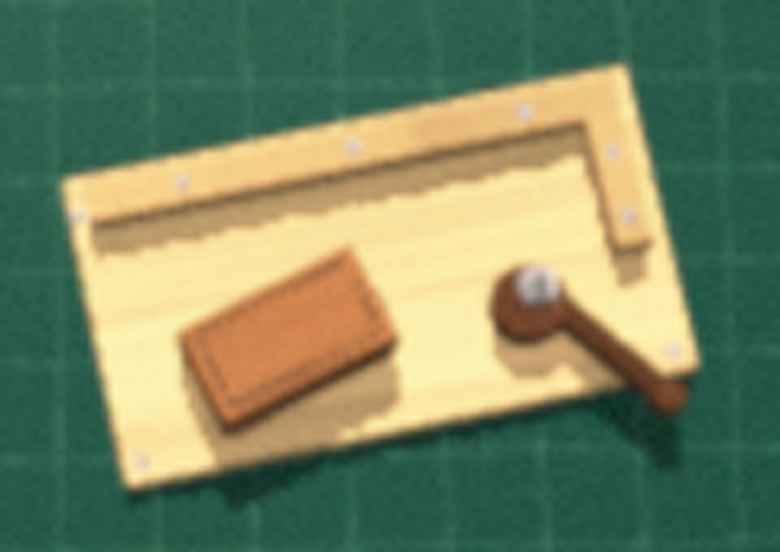

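The crop confirms it: brown box with a pencilled rectangle at crop (290,340), fence corner at (583,123), bolt (538,285), lever end (668,395).

```bash
cat >> h.py <<'E'
def fit2(a,b): # b=R a+t
    a=np.array(a);b=np.array(b);A=a-a.mean(0);B=b-b.mean(0)
    th=np.arctan2((A[:,0]*B[:,1]-A[:,1]*B[:,0]).sum(),(A*B).sum());R=np.array([[np.cos(th),-np.sin(th)],[np.sin(th),np.cos(th)]])
    return th,b.mean(0)-R@a.mean(0),R
def boxmask(f,roi):
    x0,y0,x1,y1=roi;h=cv2.cvtColor(f,cv2.COLOR_BGR2HSV);m=cv2.inRange(h,(7,135,165),(16,255,255))
    k=np.zeros_like(m);k[y0:y1,x0:x1]=m[y0:y1,x0:x1];cs,_=cv2.findContours(k,cv2.RETR_EXTERNAL,cv2.CHAIN_APPROX_NONE)
    return max(cs,key=cv2.contourArea)
E
python3 - <<'E'
from h import *
p=robot.snapshot("top");f=p["frame"]
C=lambda u,v:(u/6.5+225-.42,v/6.5+105-.42)
pts=[((583,123),.032,(0,0)),((95,222),.032,(0,.26)),((698,368),.012,(-.135,-.03)),((127,490),.012,(-.135,.27)),((617,242),.032,(-.07,0)),((627,65),.032,(.02,-.02))]
for zo in(0,.003):
    W=[ray(p,C(*a),z+zo)[:2] for a,z,_ in pts];J=[j for *_,j in pts]
    th,t,R=fit2(J,W);print("jig",th,t,"res mm",np.round(((R@np.array(J).T).T+t-W)*1000,1).tolist())
    tj=lambda w:R.T@(w[:2]-t)
    for n,a,z in[("bolt",(538,283),.046),("lever",(670,393),.034)]: w=ray(p,C(*a),z+zo);print(n,w,tj(w)*1000)
    c=boxmask(f,(245,135,295,175));r=cv2.minAreaRect(c.astype(np.float32))
    b=cv2.boxPoints(r);B=np.array([ray(p,q,.048+zo)[:2] for q in b]);e=np.linalg.norm(np.roll(B,-1,0)-B,axis=1)
    print("box crop px",r,"edges",e*1000,"ctr",B.mean(0),"jig",tj(B.mean(0))*1000)
    for q in B: print(tj(q)*1000)
# scene check
s=robot.snapshot("scene");g=boxmask(s["frame"],(255,200,305,255));M=cv2.moments(g);uv=(M["m10"]/M["m00"],M["m01"]/M["m00"]);print("scene box",uv,ray(s,uv,.04),cv2.boundingRect(g))
print("bolt scene",proj(s,[*(R@[-.082,.044]+t),.046]),"corner",proj(s,[*t,.032]))
E
```

```text
jig 0.1958653006698997 [ 0.6804468  -0.12847211] res mm [[2.4, -2.2], [0.3, 0.2], [2.0, -1.2], [2.7, -2.0], [-2.3, -0.8], [-5.0, 6.0]]
bolt [ 0.58916404 -0.09868486  0.046     ] [-83.74033577  46.98273816]
lever [ 0.5335675  -0.16491742  0.034     ] [-151.16372933   -7.16349032]
box crop px ((268.8000183105469, 156.10003662109375), (15.205260276794434, 29.068883895874023), 63.43495178222656) edges [96.40633888 51.26246435 95.90562226 51.01602024] ctr [0.56390594 0.02890445] jig [-83.68465931 177.04811179]
[-71.35045535 229.57225477]
[-46.29705591 136.47816606]
[-96.19647462 124.73558274]
[-120.89465137  217.40644356]
jig 0.19586520310253624 [ 0.67957588 -0.12824548] res mm [[2.5, -2.4], [0.3, 0.6], [1.9, -1.4], [2.4, -1.7], [-2.3, -0.9], [-4.9, 5.8]]
bolt [ 0.58832718 -0.09838215  0.049     ] [-83.69213321  47.05072433]
lever [ 0.53284256 -0.16449124  0.037     ] [-150.98170716   -6.99618733]
box crop px ((268.8000183105469, 156.10003662109375), (15.205260276794434, 29.068883895874023), 63.43495178222656) edges [96.22164087 51.16425426 95.72188353 50.9182823 ] ctr [0.5631164  0.02896311] jig [-83.63754926 176.86750227]
[-71.32698063 229.29101921]
[-46.32157013 136.37528524]
[-96.12538897 124.65519384]
[-120.77625728  217.14851078]
scene box (279.11059044048733, 227.74383005310838) [0.56288687 0.03012116 0.04      ] (265, 212, 28, 32)
bolt scene [252.81505458 263.94091869] corner [270.77262419 295.86307974]
```

```bash
cat >> h.py <<'E'
from scipy.spatial.transform import Rotation as Ro
def load(): 
    d=np.load("jig.npz");return float(d["th"]),d["t"],d["R"]
def plan(jx,jy,ztip,jaw_deg):
    """jig mm target for tool axis, tip height m, jaw direction in jig deg (mod 180)"""
    th,t,R=load();s=robot.get_state();q=s["ee_rot"];A=Ro.from_quat([q[1],q[2],q[3],q[0]])
    best=None
    for k in(0,180):
        a=th+np.radians(jaw_deg+k);z=np.array([np.cos(a),np.sin(a),0]);x=np.array([0,0,-1.]);T=Ro.from_matrix(np.c_[x,np.cross(z,x),z])
        rv=np.degrees((A.inv()*T).as_rotvec())
        if best is None or np.linalg.norm(rv)<np.linalg.norm(best[0]): best=(rv,T)
    rv,T=best;w=R@(np.array([jx,jy])/1000)+t;g=np.array([*w,ztip+robot.nose_length]);dw=g-s["position"]
    c=R.T@(s["position"][:2]-t)*1000
    print("t %.2f"%s["time"],"now jig",np.round(c,1),"tip z %.1f"%((s["position"][2]-robot.nose_length)*1000),"gap",np.round(s["finger_gap"],4),"F jig",np.round(R.T@s["ft_force"][:2],1),np.round(s["ft_force"][2],1))
    print(" rot deg",np.round(rv,1)," then shift mm",np.round(T.inv().apply(dw)*1000,1)," jig x in tool",np.round(T.inv().apply([*R[:,0],0]),3)," jig y in tool",np.round(T.inv().apply([*R[:,1],0]),3))
E
python3 - <<'E'
from h import *
p=robot.snapshot("top")
C=lambda u,v:(u/6.5+225-.42,v/6.5+105-.42)
pts=[((583,123),.032,(0,0)),((95,222),.032,(0,.26)),((698,368),.012,(-.135,-.03)),((127,490),.012,(-.135,.27)),((617,242),.032,(-.07,0)),((538,283),.046,(-.082,.044))]
W=np.array([ray(p,C(*a),z+.001)[:2] for a,z,_ in pts]);J=np.array([j for *_,j in pts])
th,t,R=fit2(J,W);print(th,t,np.round(((R@J.T).T+t-W)*1000,1).tolist());np.savez("jig.npz",th=th,t=t,R=R)
c=boxmask(p["frame"],(245,135,295,175));b=cv2.boxPoints(cv2.minAreaRect(c.astype(np.float32)))
print([np.round(R.T@(ray(p,q,.049)[:2]-t)*1000) for q in b])
plan(-150,175,.1,90)
E
```

```text
0.19660454203115912 [ 0.67900326 -0.1269116 ] [[1.3, -0.8], [-1.1, 1.8], [0.9, 0.2], [1.3, -0.6], [-3.4, 0.6], [1.1, -1.2]]
[array([-70., 228.]), array([-45., 135.]), array([-95., 123.]), array([-120.,  216.])]
t 0.30 now jig [-525.4 -255. ] tip z 231.1 gap 0.0854 F jig [-0.5  0.2] 0.3
 rot deg [10.  10.  89.6]  then shift mm [ 131.1  375.4 -430. ]  jig x in tool [ 0.  1. -0.]  jig y in tool [ 0. -0. -1.]
```

The tool's y axis is the approach direction, so I'll fix the helper.

```bash
python3 - <<'E'
s=open("h.py").read()
s=s.replace("x=np.array([0,0,-1.]);T=Ro.from_matrix(np.c_[x,np.cross(z,x),z])","y=np.array([0,0,-1.]);T=Ro.from_matrix(np.c_[np.cross(y,z),y,z])")
open("h.py","w").write(s)
E
python3 -c "
from h import *
q=robot.get_state()['ee_rot'];print(Ro.from_quat([q[1],q[2],q[3],q[0]]).as_matrix().round(3))
plan(-155,175,.1,90)"
```

```text
[[-0.914 -0.     0.407]
 [-0.407  0.    -0.914]
 [-0.    -1.    -0.   ]]
t 0.30 now jig [-525.4 -255. ] tip z 231.1 gap 0.0854 F jig [-0.5  0.2] 0.3
 rot deg [ 0.  12.7  0. ]  then shift mm [-370.4  131.1 -430. ]  jig x in tool [-1.  0.  0.]  jig y in tool [-0.  0. -1.]
```

```bash
python3 -m crank '{"xyz":[[0,0,0],[0,0,0],[-20,8,-25],[-20,8,-25],[-20,8,-25],[-20,8,-25],[-20,8,-25],[-20,8,-25],[-20,8,-25],[-20,8,-25],[-20,8,-25],[-20,8,-25]],"angular":[[0,6.35,0],[0,6.35,0],[0,0,0],[0,0,0],[0,0,0],[0,0,0],[0,0,0],[0,0,0],[0,0,0],[0,0,0],[0,0,0],[0,0,0]],"claw":[105,105,105,105,105,105,105,105,105,105,105,105]}'; python3 -c "
from h import *
plan(-155,175,.1,90)"
```

```text
time: 1.3
position: [0.3611, -0.1939, 0.3245]
ee_rot: [-0.07, 0.069, -0.704, 0.704]
ft_force: [0.8, 0.3, -0.5]
finger_gap: 0.0505
t 1.30 now jig [-324.9   -3.6] tip z 151.1 gap 0.0505 F jig [0.8 0.1] -0.5
 rot deg [-0.  0. -0.]  then shift mm [-169.9   51.1 -178.6]  jig x in tool [-1.  0.  0.]  jig y in tool [-0.  0. -1.]
```

```bash
python3 -m crank '{"xyz":[[-21,6,-22],[-21,6,-22],[-21,6,-22],[-21,6,-22],[-21,6,-22],[-21,6,-22],[-22,6,-23],[-22,6,-23],[0,20,0],[0,20,0],[0,20,0],[0,20,0]],"angular":[[0,0,0],[0,0,0],[0,0,0],[0,0,0],[0,0,0],[0,0,0],[0,0,0],[0,0,0],[0,0,0],[0,0,0],[0,0,0],[0,0,0]],"claw":[105,105,105,105,105,105,105,105,105,105,105,105]}'; python3 -c "
from h import *
plan(-70,175,.022,90)"
```

```text
time: 2.3
position: [0.4926, 0.0129, 0.1958]
ee_rot: [-0.07, 0.07, -0.704, 0.704]
ft_force: [0.2, 0.0, -0.4]
finger_gap: 0.0503
t 2.30 now jig [-155.5  173.5] tip z 22.4 gap 0.0503 F jig [ 0.2 -0. ] -0.4
 rot deg [-0.   0.1 -0. ]  then shift mm [-85.5   0.4  -1.5]  jig x in tool [-1.  0.  0.]  jig y in tool [-0.  0. -1.]
```

```bash
python3 -m crank '{"xyz":[[-9,0,0],[-7,0,0],[-4,0,0],[-4,0,0],[-4,0,0],[-4,0,0],[-4,0,0],[-4,0,0],[-4,0,0],[-4,0,0],[-4,0,0],[-4,0,0]],"angular":[[0,0,0],[0,0,0],[0,0,0],[0,0,0],[0,0,0],[0,0,0],[0,0,0],[0,0,0],[0,0,0],[0,0,0],[0,0,0],[0,0,0]],"claw":[105,105,105,105,105,105,105,105,105,105,105,105]}'; python3 -c "
from h import *
plan(-70,175,.022,90)"; python3 -m crank '{"xyz":[[-4,0,0],[-4,0,0],[-4,0,0],[-4,0,0],[-3,0,0],[-2,0,0]],"angular":[[0,0,0],[0,0,0],[0,0,0],[0,0,0],[0,0,0],[0,0,0]],"claw":[105,105,105,105,105,105]}'; python3 -c "
from h import *
plan(-70,175,.022,90)
p=robot.snapshot('top');cv2.imwrite('pics/c2.png',cv2.resize(p['frame'][95:200,215:355],None,fx=5,fy=5,interpolation=cv2.INTER_CUBIC))"
```

```text
time: 3.3
position: [0.5478, 0.0235, 0.1966]
ee_rot: [-0.069, 0.07, -0.704, 0.704]
ft_force: [-1.8, -1.1, 2.2]
finger_gap: 0.0499
t 3.30 now jig [-99.3 173.2] tip z 23.2 gap 0.0499 F jig [-2.  -0.7] 2.2
 rot deg [-0.  0.  0.]  then shift mm [-29.3   1.2  -1.8]  jig x in tool [-1.  0.  0.]  jig y in tool [-0.  0. -1.]
time: 3.8
position: [0.5685, 0.0277, 0.1967]
ee_rot: [-0.07, 0.07, -0.704, 0.704]
ft_force: [-2.2, 0.1, 0.7]
finger_gap: 0.0503
t 3.80 now jig [-78.2 173.2] tip z 23.3 gap 0.0503 F jig [-2.1  0.6] 0.7
 rot deg [-0.  0. -0.]  then shift mm [-8.2  1.3 -1.8]  jig x in tool [-1.  0.  0.]  jig y in tool [-0.  0. -1.]
```

View pics/c2.png

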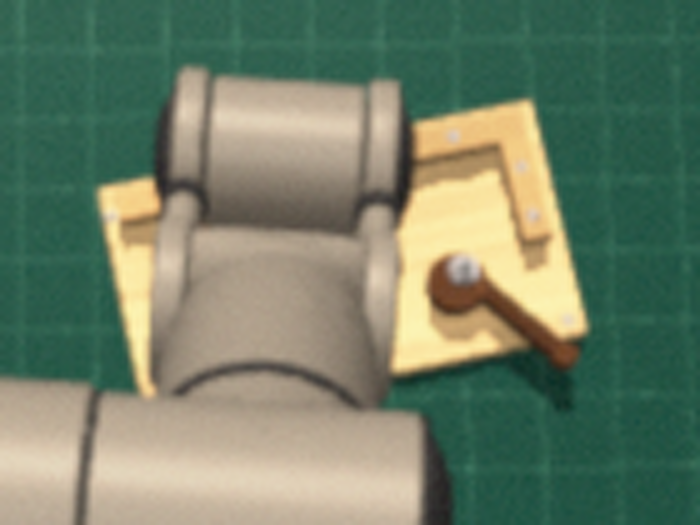

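The arm hides the box in this view. I'll creep on to the fence and watch the force.

```bash
python3 -m crank '{"xyz":[[-2,0,0],[-2,0,0],[-2,0,0],[-2,0,0],[-1,0,0],[0,0,0]],"angular":[[0,0,0],[0,0,0],[0,0,0],[0,0,0],[0,0,0],[0,0,0]],"claw":[105,105,105,105,105,105]}'; python3 -c "
from h import *
plan(-70,175,.022,90)"; python3 -m crank '{"xyz":[[-1,0,0],[-1,0,0],[-1,0,0],[0,0,0]],"angular":[[0,0,0],[0,0,0],[0,0,0],[0,0,0]],"claw":[105,105,105,105]}'; python3 -c "
from h import *
plan(-70,175,.022,90)
p=robot.snapshot('scene');cv2.imwrite('pics/c3.png',cv2.resize(p['frame'][170:330,180:380],None,fx=3.75,fy=3.75,interpolation=cv2.INTER_CUBIC))"
```

```text
time: 4.35
position: [0.5771, 0.0295, 0.1967]
ee_rot: [-0.07, 0.069, -0.704, 0.704]
ft_force: [-0.1, -0.1, -0.3]
finger_gap: 0.05
t 4.35 now jig [-69.4 173.3] tip z 23.3 gap 0.05 F jig [-0.1 -0.1] -0.3
 rot deg [-0.  0. -0.]  then shift mm [ 0.6  1.3 -1.7]  jig x in tool [-1.  0.  0.]  jig y in tool [-0.  0. -1.]
time: 4.68
position: [0.5791, 0.0299, 0.1967]
ee_rot: [0.069, -0.071, 0.704, -0.704]
ft_force: [-5.6, -1.3, 3.6]
finger_gap: 0.0503
t 4.68 now jig [-67.3 173.3] tip z 23.3 gap 0.0503 F jig [-5.7 -0.2] 3.6
 rot deg [0.  0.  0.2]  then shift mm [ 2.7  1.3 -1.7]  jig x in tool [-1.  0.  0.]  jig y in tool [-0.  0. -1.]
```

View pics/c3.png

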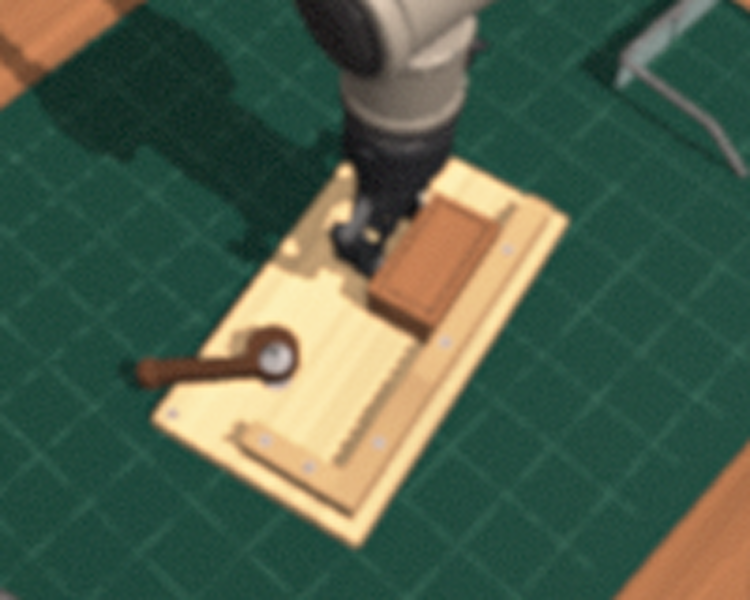

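The box is flush with the fence (crop (435,260)), with 5.7 N at the contact. Next I back off, rise, and measure the box's y position.

```bash
python3 -m crank '{"xyz":[[10,0,0],[20,0,0],[0,-20,0],[0,-30,0],[0,-20,-30],[0,0,-30],[0,0,-35]],"angular":[[0,0,0],[0,0,0],[0,0,0],[0,0,0],[0,0,0],[0,0,0],[0,0,0]],"claw":[105,105,105,225,225,225,225]}'; python3 -c "
from h import *
th,t,R=load()
s=robot.snapshot('scene')
c=boxmask(s['frame'],(255,200,325,265));b=cv2.boxPoints(cv2.minAreaRect(c.astype(np.float32)));print(b.tolist())
print([np.round(R.T@(ray(s,q,.049)[:2]-t)*1000).tolist() for q in b])
plan(-28,265,.1,0);print(robot.get_state()['qpos'].round(2))"
```

```text
time: 5.32
position: [0.5324, 0.1174, 0.2686]
ee_rot: [-0.07, 0.067, -0.704, 0.704]
ft_force: [0.0, 0.6, -0.2]
finger_gap: 0.0102
[[278.076904296875, 246.38458251953125], [296.23077392578125, 219.15380859375], [313.076904296875, 230.38458251953125], [294.92303466796875, 257.6153564453125]]
[[-53.0, 121.0], [-55.0, 221.0], [1.0, 214.0], [1.0, 116.0]]
t 5.37 now jig [-96.9 274.2] tip z 94.4 gap 0.0102 F jig [-1.7  5.5] -1.1
 rot deg [  0.  -89.9  -0.2]  then shift mm [ 9.2 -5.6 68.9]  jig x in tool [-0.  0.  1.]  jig y in tool [-1.  0. -0.]
[0.09 0.52 1.65 0.   0.97 1.46]
```

```bash
python3 -m crank '{"xyz":[[0,0,0],[0,0,0],[0,0,0],[0,0,0],[0,0,0],[0,0,0],[0,0,0],[0,0,0],[0,0,0],[0,0,0],[0,0,0],[0,0,0]],"angular":[[0,-7,0],[0,-7,0],[0,-7,0],[0,-7,0],[0,-7,0],[0,-7,0],[0,-7,0],[0,-7,0],[0,-7,0],[0,-7,0],[0,-7,0],[0,-7,0]],"claw":[225,225,225,225,225,225,225,225,225,225,225,225]}'; python3 -c "
from h import *
plan(-28,250,.1,0)"
```

```text
time: 6.37
position: [0.532, 0.1172, 0.2667]
ee_rot: [0.524, -0.524, 0.475, -0.475]
ft_force: [0.4, 0.2, 0.6]
finger_gap: 0.0103
t 6.37 now jig [-96.5 268.1] tip z 93.3 gap 0.0103 F jig [0.4 0.2] 0.6
 rot deg [-0.  -5.6  0. ]  then shift mm [18.1 -6.7 68.5]  jig x in tool [-0.  0.  1.]  jig y in tool [-1.  0. -0.]
```

```bash
python3 -m crank '{"xyz":[[0,0,0],[6,0,22],[6,0,22],[6,0,24],[0,20,0],[0,20,0],[0,20,0],[0,11,0],[0,0,0]],"angular":[[0,-5.6,0],[0,0,0],[0,0,0],[0,0,0],[0,0,0],[0,0,0],[0,0,0],[0,0,0],[0,0,0]],"claw":[225,225,225,225,225,225,225,225,225]}'; python3 -c "
from h import *
plan(-28,111,.022,0)"
```

```text
time: 7.12
position: [0.6011, 0.1123, 0.193]
ee_rot: [-0.544, 0.546, -0.452, 0.449]
ft_force: [-1.0, 0.2, 0.7]
finger_gap: 0.0102
t 7.12 now jig [-29.6 249.8] tip z 19.6 gap 0.0102 F jig [-0.9  0.4] 0.7
 rot deg [ 0.3 -0.4 -0. ]  then shift mm [138.8  -2.4   1.6]  jig x in tool [-0.  0.  1.]  jig y in tool [-1.  0. -0.]
```

```bash
python3 -m crank '{"xyz":[[8,-2,1],[6,0,1],[4,0,0],[4,0,0],[4,0,0],[4,0,0],[5,0,0],[5,0,0],[5,0,0],[5,0,0],[5,0,0],[5,0,0]],"angular":[[0,0,0],[0,0,0],[0,0,0],[0,0,0],[0,0,0],[0,0,0],[0,0,0],[0,0,0],[0,0,0],[0,0,0],[0,0,0],[0,0,0]],"claw":[225,225,225,225,225,225,225,225,225,225,225,225]}'; python3 -c "
from h import *
plan(-28,111,.022,0)"; python3 -m crank '{"xyz":[[5,0,0],[5,0,0],[5,0,0],[5,0,0],[5,0,0],[5,0,0],[5,0,0],[5,0,0],[5,0,0],[5,0,0],[4,0,0],[3,0,0]],"angular":[[0,0,0],[0,0,0],[0,0,0],[0,0,0],[0,0,0],[0,0,0],[0,0,0],[0,0,0],[0,0,0],[0,0,0],[0,0,0],[0,0,0]],"claw":[225,225,225,225,225,225,225,225,225,225,225,225]}'; python3 -c "
from h import *
plan(-28,111,.022,0)"
```

```text
time: 8.12
position: [0.6153, 0.0534, 0.1976]
ee_rot: [-0.545, 0.545, -0.45, 0.45]
ft_force: [-0.4, 2.1, 0.8]
finger_gap: 0.01
t 8.12 now jig [-27.2 189.2] tip z 24.2 gap 0.01 F jig [0.  2.2] 0.8
 rot deg [ 0.  -0.4  0. ]  then shift mm [78.2  2.2 -0.8]  jig x in tool [-0.  0.  1.]  jig y in tool [-1.  0. -0.]
time: 9.12
position: [0.6261, -0.0027, 0.1976]
ee_rot: [-0.545, 0.545, -0.45, 0.45]
ft_force: [-0.8, 0.7, 0.2]
finger_gap: 0.0103
t 9.12 now jig [-27.6 132.2] tip z 24.2 gap 0.0103 F jig [-0.6  0.9] 0.2
 rot deg [ 0.  -0.4  0. ]  then shift mm [21.2  2.2 -0.4]  jig x in tool [-0.  0.  1.]  jig y in tool [-1.  0. -0.]
```

```bash
python3 -m crank '{"xyz":[[3,0,0],[3,0,0],[3,0,0],[3,0,0],[3,0,0],[2,0,0],[1,0,0],[1,0,0],[0,0,0]],"angular":[[0,0,0],[0,0,0],[0,0,0],[0,0,0],[0,0,0],[0,0,0],[0,0,0],[0,0,0],[0,0,0]],"claw":[225,225,225,225,225,225,225,225,225]}'; python3 -c "
from h import *
plan(-28,111,.022,0)
p=robot.snapshot('scene');cv2.imwrite('pics/c4.png',cv2.resize(p['frame'][170:330,180:380],None,fx=3.75,fy=3.75,interpolation=cv2.INTER_CUBIC))"
```

```text
time: 9.87
position: [0.6296, -0.0209, 0.1977]
ee_rot: [-0.545, 0.545, -0.45, 0.45]
ft_force: [-0.8, -0.3, 0.5]
finger_gap: 0.0098
t 9.87 now jig [-27.7 113.6] tip z 24.3 gap 0.0098 F jig [-0.8 -0.2] 0.5
 rot deg [ 0.  -0.4  0. ]  then shift mm [ 2.6  2.3 -0.3]  jig x in tool [-0.  0.  1.]  jig y in tool [-1.  0. -0.]
```

View pics/c4.png

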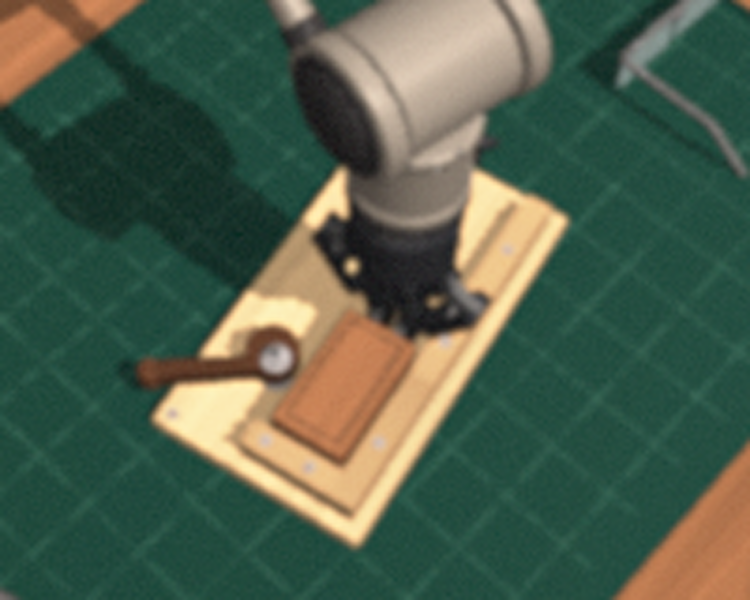

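The box is almost home (crop (345,385)) and aligned with the fence, but there's no stop contact yet. I'll keep creeping.

```bash
python3 -m crank '{"xyz":[[1,0,0],[1,0,0],[1,0,0],[0,0,0]],"angular":[[0,0,0],[0,0,0],[0,0,0],[0,0,0]],"claw":[225,225,225,225]}'; python3 -c "
from h import *
plan(-28,111,.022,0)";python3 -m crank '{"xyz":[[1,0,0],[0.5,0,0],[0,0,0]],"angular":[[0,0,0],[0,0,0],[0,0,0]],"claw":[225,225,225]}'; python3 -c "
from h import *
plan(-28,111,.022,0)"
```

```text
time: 10.25
position: [0.6297, -0.0217, 0.1977]
ee_rot: [0.546, -0.545, 0.451, -0.449]
ft_force: [-2.5, 10.9, 3.1]
finger_gap: 0.0106
t 10.25 now jig [-27.7 112.8] tip z 24.3 gap 0.0106 F jig [-0.4 11.2] 3.1
 rot deg [ 0.1 -0.3 -0.2]  then shift mm [ 1.8  2.3 -0.3]  jig x in tool [-0.  0.  1.]  jig y in tool [-1.  0. -0.]
time: 10.5
position: [0.6298, -0.022, 0.1978]
ee_rot: [0.546, -0.545, 0.452, -0.448]
ft_force: [-3.0, 16.6, 3.9]
finger_gap: 0.0099
t 10.50 now jig [-27.7 112.5] tip z 24.4 gap 0.0099 F jig [ 0.3 16.9] 3.9
 rot deg [ 0.1 -0.3 -0.3]  then shift mm [ 1.5  2.4 -0.3]  jig x in tool [-0.  0.  1.]  jig y in tool [-1.  0. -0.]
```

The box is hard against the end stop, with 16.9 N there. Next I back off, rise, verify and measure the lever.

```bash
python3 -m crank '{"xyz":[[-5,0,0],[-20,0,0],[-5,-20,0],[0,-30,0],[0,-30,0],[0,-20,-30],[0,0,-40],[0,0,-40],[0,0,-30],[0,0,-20],[0,0,0]],"angular":[[0,0,0],[0,0,0],[0,0,0],[0,0,0],[0,0,0],[0,0,0],[0,0,0],[0,0,0],[0,0,0],[0,0,0],[0,0,0]],"claw":[225,225,225,225,225,255,255,255,255,255,255]}'; python3 -c "
from h import *
th,t,R=load()
s=robot.snapshot('scene')
cv2.imwrite('pics/c5.png',cv2.resize(s['frame'][200:320,200:360],None,fx=5,fy=5,interpolation=cv2.INTER_CUBIC))
c=boxmask(s['frame'],(245,240,305,300));b=cv2.boxPoints(cv2.minAreaRect(c.astype(np.float32)))
print(b.tolist(),[np.round(R.T@(ray(s,q,.049)[:2]-t)*1000).tolist() for q in b])
plan(-124,-45,.1,39)"
```

```text
time: 11.42
position: [0.4643, -0.0262, 0.2978]
ee_rot: [-0.544, 0.546, -0.451, 0.45]
ft_force: [-0.0, -0.1, 0.1]
finger_gap: 0.0001
[[252.6697998046875, 280.4056091308594], [272.83209228515625, 250.93772888183594], [290.0037841796875, 262.6867980957031], [269.84149169921875, 292.1546630859375]] [[-56.0, 3.0], [-57.0, 101.0], [-2.0, 96.0], [-3.0, -1.0]]
t 11.47 now jig [-188.8  140.3] tip z 124.8 gap 0.0 F jig [0.5 0.5] 0.9
 rot deg [  0.  -39.4   0. ]  then shift mm [184.8  24.8 -66.2]  jig x in tool [0.629 0.    0.777]  jig y in tool [-0.777  0.     0.629]
```

View pics/c5.png

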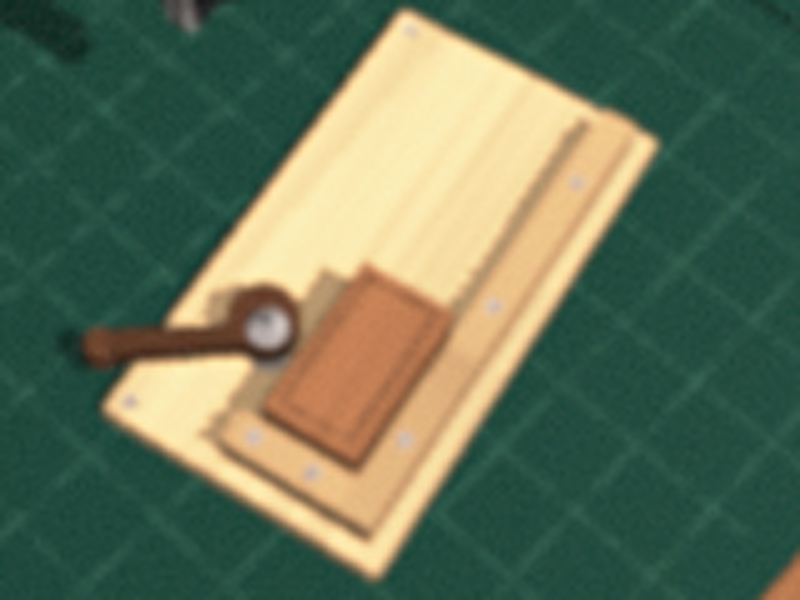

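The box is seated against both strips (crop (355,365)), and the lever hasn't moved (end at crop (98,347)). Next I bring the closed fingers to the lever's far side.

```bash
python3 -m crank '{"xyz":[[0,0,0],[0,0,0],[0,0,0],[0,0,0],[0,0,0],[0,0,0],[29,0,-10],[29,0,-10],[29,0,-10],[29,0,-10],[29,0,-10],[29,0,-10]],"angular":[[0,-6.5,0],[0,-6.5,0],[0,-6.5,0],[0,-6.6,0],[0,-6.6,0],[0,-6.6,0],[0,0,0],[0,0,0],[0,0,0],[0,0,0],[0,0,0],[0,0,0]],"claw":[255,255,255,255,255,255,255,255,255,255,255,255]}'
cat >> h.py <<'E'
def lev(ang,ztip=.020):
    s=robot.get_state();th,t,R=load();q=s["ee_rot"];z=Ro.from_quat([q[1],q[2],q[3],q[0]]).apply([0,0,1])
    j=R.T@(s["position"][:2]-t)*1000-[-82,44];a=np.radians(ang);u=np.array([np.cos(a),np.sin(a)]);n=np.array([-u[1],u[0]])
    zj=R.T@z[:2];F=R.T@s["ft_force"][:2]
    print("t %.2f"%s["time"],"radial %.1f perp %.1f"%(j@u,j@n),"jaw %.1f"%(np.degrees(np.arctan2(zj[1],zj[0]))+180),"tipz %.1f"%((s["position"][2]-robot.nose_length)*1000),"F rad/perp %.1f %.1f"%(F@u,F@n))
E
python3 -c "
from h import *
lev(219);plan(-126,-33,.02,39)"
```

```text
time: 12.47
position: [0.5646, -0.185, 0.2977]
ee_rot: [-0.665, 0.665, -0.24, 0.241]
ft_force: [0.8, -0.1, 0.4]
finger_gap: -0.0002
t 12.47 radial 81.8 perp 34.9 jaw 218.9 tipz 124.3 F rad/perp -0.5 0.7
t 12.47 now jig [-123.6  -34.6] tip z 124.3 gap -0.0002 F jig [ 0.8 -0.2] 0.4
 rot deg [-0.  -0.1  0.1]  then shift mm [ -2.8 104.3  -0.9]  jig x in tool [0.629 0.    0.777]  jig y in tool [-0.777  0.     0.629]
```

```bash
python3 -m crank '{"xyz":[[0,30,0],[0,30,0],[0,25,-1],[0,19,-1],[0,0,0],[-4,0,0],[-4,0,0],[-3,0,0],[-2,0,0],[0,0,0]],"angular":[[0,0,0],[0,0,0],[0,0,0],[0,0,0],[0,0,0],[0,0,0],[0,0,0],[0,0,0],[0,0,0],[0,0,0]],"claw":[255,255,255,255,255,255,255,255,255,255]}'; python3 -c "
from h import *
lev(219)"; python3 -m crank '{"xyz":[[-4.4,0,-0.9],[-4.4,0,-0.9],[-4.4,0,-0.9],[-4.4,0,-0.9],[-4.4,0,-0.9],[-4.4,0,-0.9]],"angular":[[0,3,0],[0,3,0],[0,3,0],[0,3,0],[0,3,0],[0,3,0]],"claw":[255,255,255,255,255,255]}'; python3 -c "
from h import *
lev(201)"
```

```text
time: 13.3
position: [0.5516, -0.1762, 0.1948]
ee_rot: [-0.665, 0.665, -0.24, 0.241]
ft_force: [-0.2, -1.2, -0.3]
finger_gap: -0.0002
t 13.30 radial 83.3 perp 19.4 jaw 219.0 tipz 21.4 F rad/perp 1.0 0.6
time: 13.8
position: [0.5299, -0.1612, 0.1945]
ee_rot: [-0.618, 0.619, -0.342, 0.343]
ft_force: [0.1, -0.8, 0.5]
finger_gap: 0.0001
t 13.80 radial 83.5 perp 19.8 jaw 200.8 tipz 21.1 F rad/perp 0.4 0.7
```

```bash
python3 -m crank '{"xyz":[[-4.4,0,-0.9],[-4.4,0,-0.9],[-4.4,0,-0.9],[-4.4,0,-0.9],[-4.4,0,-0.9],[-4.4,0,-0.9],[-4.4,0,-0.9],[-4.4,0,-0.9],[-4.4,0,-0.9],[-4.4,0,-0.9],[-4.4,0,-0.9],[-4.4,0,-0.9]],"angular":[[0,3,0],[0,3,0],[0,3,0],[0,3,0],[0,3,0],[0,3,0],[0,3,0],[0,3,0],[0,3,0],[0,3,0],[0,3,0],[0,3,0]],"claw":[255,255,255,255,255,255,255,255,255,255,255,255]}'; python3 -c "
from h import *
lev(165)
s=robot.snapshot('scene')
cv2.imwrite('pics/c6.png',cv2.resize(s['frame'][190:310,180:340],None,fx=5,fy=5,interpolation=cv2.INTER_CUBIC))"
```

```text
time: 14.8
position: [0.5056, -0.1138, 0.1944]
ee_rot: [-0.483, 0.482, -0.517, 0.517]
ft_force: [-0.1, -0.4, 0.5]
finger_gap: -0.0001
t 14.80 radial 83.3 perp 19.5 jaw 164.8 tipz 21.0 F rad/perp 0.1 0.4
```

View pics/c6.png

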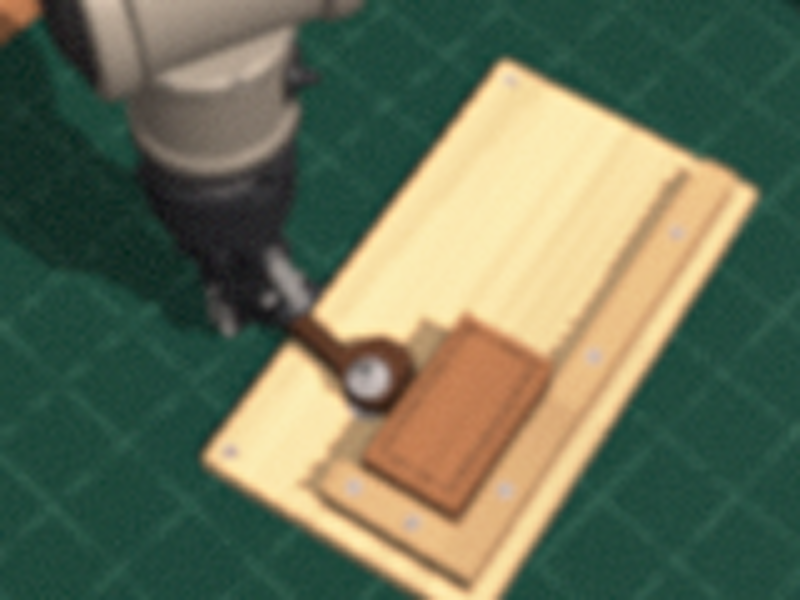

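The lever is following the finger (lever at crop (320,335)) and the box is still seated. I'll continue, slower near contact.

```bash
python3 -m crank '{"xyz":[[-4.4,0,-0.9],[-4.4,0,-0.9],[-4.4,0,-0.9],[-4.4,0,-0.9],[-4.4,0,-0.9],[-4.4,0,-0.9],[-4.4,0,-0.9],[-4.4,0,-0.9],[-4.4,0,-0.9],[-4.4,0,-0.9],[-2.9,0,-0.7],[0,0,0]],"angular":[[0,3,0],[0,3,0],[0,3,0],[0,3,0],[0,3,0],[0,3,0],[0,3,0],[0,3,0],[0,3,0],[0,3,0],[0,2,0],[0,0,0]],"claw":[255,255,255,255,255,255,255,255,255,255,255,255]}'; python3 -c "
from h import *
lev(133)"; python3 -m crank '{"xyz":[[-2.9,0,-0.6],[-2.9,0,-0.6],[-1.5,0,-0.3],[-1.5,0,-0.3],[0,0,0]],"angular":[[0,2,0],[0,2,0],[0,1,0],[0,1,0],[0,0,0]],"claw":[255,255,255,255,255]}'; python3 -c "
from h import *
lev(127)"
```

```text
time: 15.85
position: [0.5113, -0.0666, 0.1942]
ee_rot: [-0.322, 0.322, -0.629, 0.63]
ft_force: [-0.0, 0.3, -0.9]
finger_gap: -0.0002
t 15.85 radial 83.3 perp 19.0 jaw 133.0 tipz 20.8 F rad/perp 0.2 -0.2
time: 16.27
position: [0.5152, -0.0588, 0.1939]
ee_rot: [-0.289, 0.289, -0.645, 0.646]
ft_force: [-0.8, 0.1, 0.1]
finger_gap: 0.0003
t 16.27 radial 83.1 perp 19.3 jaw 127.0 tipz 20.5 F rad/perp 0.6 0.5
```

```bash
python3 -m crank '{"xyz":[[-1.5,0,-0.3],[-1.5,0,-0.3],[-1.5,0,-0.3],[0,0,0]],"angular":[[0,1,0],[0,1,0],[0,1,0],[0,0,0]],"claw":[255,255,255,255]}'; python3 -c "
from h import *
lev(124)"; python3 -m crank '{"xyz":[[-1.5,0,-0.3],[-1.5,0,-0.3],[0,0,0]],"angular":[[0,1,0],[0,1,0],[0,0,0]],"claw":[255,255,255]}'; python3 -c "
from h import *
lev(122)"
```

```text
time: 16.6
position: [0.5172, -0.0552, 0.1937]
ee_rot: [-0.271, 0.272, -0.653, 0.653]
ft_force: [-4.6, -2.5, 3.1]
finger_gap: 0.0001
t 16.60 radial 83.1 perp 19.5 jaw 123.9 tipz 20.3 F rad/perp 1.5 5.1
time: 16.85
position: [0.5185, -0.053, 0.1936]
ee_rot: [-0.259, 0.261, -0.657, 0.658]
ft_force: [-6.5, -7.9, 3.6]
finger_gap: -0.0
t 16.85 radial 83.1 perp 20.0 jaw 121.9 tipz 20.2 F rad/perp -1.3 10.1
```

Contact came at about 124° and the resistance has built to 10 N at 122°, so the clamp is tight. Now I take the hand away.

```bash
python3 -m crank '{"xyz":[[3,0,0],[12,0,0],[20,0,0],[0,-25,0],[0,-35,0],[0,-35,0],[20,-30,0],[35,-20,0],[35,0,0],[20,0,0],[0,0,0]],"angular":[[0,0,0],[0,0,0],[0,0,0],[0,0,0],[0,0,0],[0,0,0],[0,0,0],[0,0,0],[0,0,0],[0,0,0],[0,0,0]],"claw":[255,255,255,255,255,255,255,255,255,255,255]}'; python3 -c "
from h import *
th,t,R=load()
s=robot.snapshot('scene');p=robot.snapshot('top')
a=cv2.resize(s['frame'][200:320,200:360],None,fx=5,fy=5,interpolation=cv2.INTER_CUBIC)
cv2.imwrite('pics/c7.png',a)
cv2.imwrite('pics/c8.png',cv2.resize(p['frame'],(800,600),interpolation=cv2.INTER_CUBIC))
for q0,roi in((s,(245,240,305,300)),(p,(280,110,325,160))):
  c=boxmask(q0['frame'],roi);b=cv2.boxPoints(cv2.minAreaRect(c.astype(np.float32)));B=np.array([R.T@(ray(q0,q,.049)[:2]-t)*1000 for q in b])
  print(np.round(B).tolist(),B.mean(0))
lev(122)"
```

```text
time: 17.77
position: [0.411, -0.1534, 0.3391]
ee_rot: [-0.259, 0.259, -0.658, 0.658]
ft_force: [0.5, 0.1, 0.7]
finger_gap: 0.0002
[[-54.0, 2.0], [-55.0, 100.0], [2.0, 95.0], [1.0, -1.0]] [-26.42326041  49.09044676]
[[2.0, 97.0], [-0.0, -2.0], [-54.0, 1.0], [-52.0, 99.0]] [-25.92131826  48.69683928]
t 17.87 radial 83.2 perp 164.8 jaw 121.8 tipz 165.5 F rad/perp -0.2 -0.6
```

View pics/c7.png

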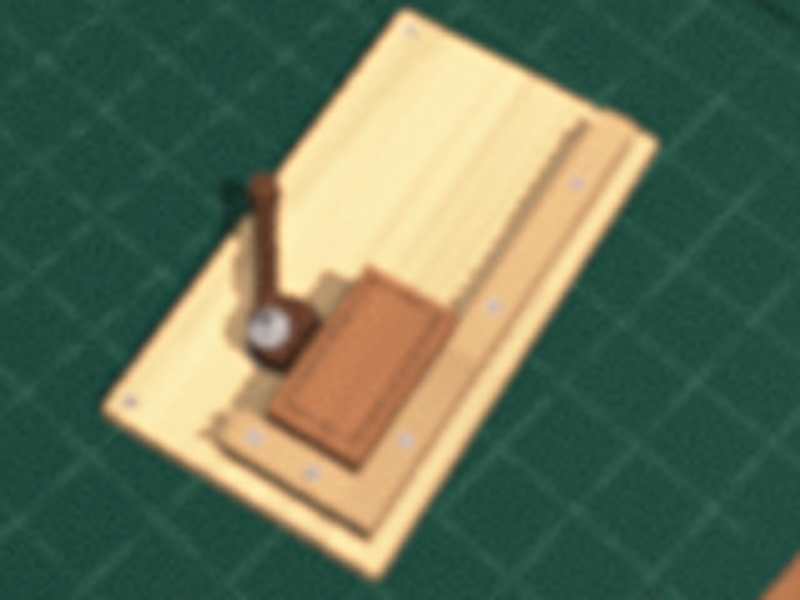

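View pics/c8.png

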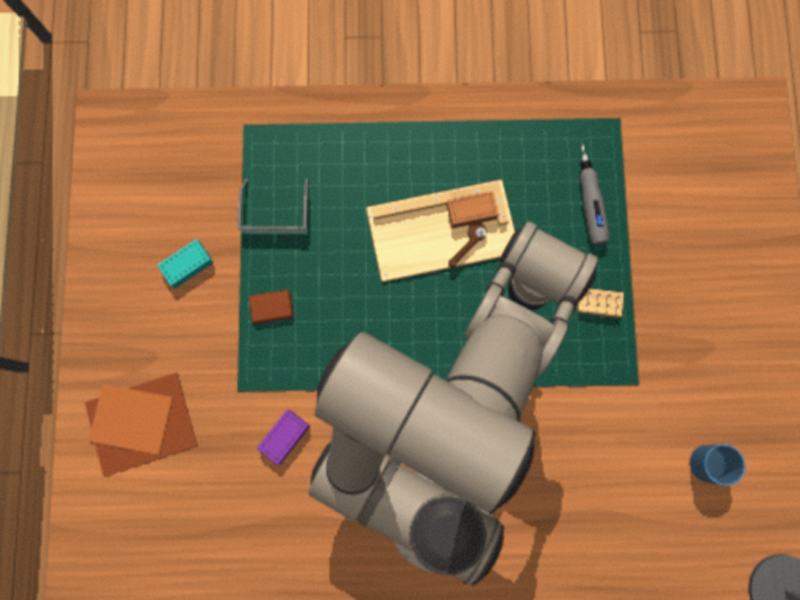

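The box sits in the corner (crop (360,365)) with the cam rim on its long side and the lever at about 120° (end at crop (263,185)). The other things are where they were, and the hand is clear.

```bash
python3 -c "
from workcell import robot
robot.close_job()"
```

```text
the job is handed in; nothing more can be done
```

The box is flush in the corner of the jig and clamped by the cam. The hand is clear of everything, and I handed the job in at about 18 s of the 53 s allowed.

**What I did:** I pushed the box square against the fence with two spread fingers, then slid it by its end against the end stop (16.9 N at contact). I then swung the lever from about 219° to 122° with the closed fingers. The cam met the box at about 124°, where the task says to expect about 125°.

**Last checks:**
- **Box position:** the two cameras put its centre at jig (-26.4, 49.1) and (-25.9, 48.7) mm, against the (-28, 50) given. The 1–2 mm difference is about the calibration error, and no gaps show in the pictures.
- **Clamping shift:** the box moved about 2 mm towards the fence as the cam closed, so it was probably slightly off the fence before then.
- **Clamp force:** the last lever push reached about 10 N, a little over the 6–8 N stated. I did not test the grip separately afterwards.
- **Other things:** in the final top view, the bystanders and look-alikes are where they were at the start.

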